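Take the battery off the cut-off saw, then set its length stop

ROBOT

A 6-joint arm with a two-finger parallel gripper is mounted at the origin on a cart in front of the work surface, level with it; the furniture and walls round the work are solid. World frame = base frame: x ahead of the robot, y to its left, z up, the work surface at z = 0. Lengths are in m, angles in rad, forces in N, time in s.
With the tool pointing down it reaches from about 0.25 to 0.775 m from the base axis. Payload 4 kg.
Tool frame: the origin (TCP) lies midway between the tips of the shut fingers; the grasp point (between the pads) lies 19 mm behind it; z points along the fingers, y is the direction in which the jaws open and shut (so a half turn about z gives the same grasp; the last joint's range is limited). The gripper opens to 94 mm and grips with 3 to 60 N. Pads are 16 mm wide; open, the fingers measure 119 mm over their backs; the gripper's body (75 mm by 177 mm) begins 78 mm behind the grasp point.
Start: joints at [-1.33, 0.087, 1.371, -0, 1.684, -0.103], TCP at [0.185, -0.518, 0.206] pointing down, gripper open.
Joint ranges: [-3.1, 3.1], [-0.76, 2.03], [0.27, 2.55], [-1.08, 4.22], [0.17, 2.65], [-2.57, 2.57]. Speed limits (rad/s): [2.79, 2.79, 3.14, 3.14, 3.14, 3.14].

INTERFACE

Orientations are given as [roll, pitch, yaw] about the fixed x, y, z axes, in that order (R = Rz(yaw) Ry(pitch) Rx(roll)).
In Python, from bench import robot, cams gives the robot as it stands.
- The arm moves only by the tool step_arm, never from a script. Its argument "plan" is a list that holds one entry, the list of rows, each a list of 5 numbers: the shift along the world's x, y, z in mm, then the turn about the world's z in rad, then the opening in per cent of the stroke, from 0 (shut) to 100 (fully open). In form: [[[tx, ty, tz, turn, fingers], ...]]. A call has 1 to 8 rows; each row is the pose to reach, as a shift and turn from the pose commanded when the call began; what a row does not reach only later rows make up. A row lasts 1/12 s, in which the tool goes at most 41.7 mm and 7.16 degrees, less where a joint would pass 70% of its speed; a pose out of reach is approached as far as the arm can. A call with a gripper value outside its range is refused whole. The fingers move at their own pace and stop on an object; the grip force is fixed at half the most. Time passes only in rows, so rows that repeat a pose let the fingers close. It gives the time, the measured TCP pose, the force and the opening at its end, in the units of the state.
- robot.get_obs(): the state, without advancing time (a new reading comes with each control period).
- cams.snapshot(name): name is "side" or "top"; returns a dict with "frame" (384x512x3 uint8, red, green, blue), "camera_matrix" (3x3 intrinsics, pixels), "k1" (the pictures are not rectified: a ray, as slopes to the right and down, at radius r is drawn at 1 + k1 r^2 times it, then the intrinsics apply), "origin" and "attitude" of the camera in the world. Camera axes: x right, y down, z forward; pixel columns grow to the right and rows downward; lengths in m; the calibration is good to about 2 mm. A picture is of the moment at which its call begins. There is no depth.
- robot.close_job(): hands the job in, once; it reports no verdict.
The state is a dict: "time": time; "joint_positions": joint angles; "qvel": joint speeds; "joint_torque": joint torques, N m; "tool_pos": TCP position; "ee_rot": TCP orientation; "wrist_force": force on the tool from outside, world axes, zero at the start; "wrist_torque": the same for the moment, N m; "width": finger opening in m.
Only numpy, scipy, OpenCV 4.12 (cv2) and the standard library are available. Lean on these libraries where they do the work, as an engineer would, in place of code of your own. Each camera call takes 0.05 s, during which the arm holds its last target. There are 200 camera calls.

TASK

The little cordless cut-off saw has to be set for the next length of strip wood. First make it safe: pull the battery pack straight up out of its socket, against the sprung catches, and set it down on the bench clear of the saw without dropping it. Only then slide the length stop along its bar towards the blade until its blade-side face is in line with the pencil line on the wooden fence, and let go of it there; leave the tape measure, the sanding block and the paint pot where they are.

Things in the scene. Friction and masses are not known exactly. Their poses are not given: they have to be found in the camera images.
- saw: Small cordless cut-off saw, fixed to the bench. Origin: centre of its base's underside, on the bench. Axes: x to the saw's back, y to its left, z up; the words below use these axes and heights above the bench. Dark grey base 170 (x) by 295 mm (y), table top at 26 mm. Wooden fence along y: x = 0 to 12 mm, y = -70 to +146 mm, top at 57.5 mm.
- saw_head (a point): Middle of the saw's guard, at x = 14, y = -85, z = 100 mm of the saw. Head with round guard, motor and forward handle stands at the saw's right end, up to 155 mm high, all at y below -77 mm of the saw. Keep clear of it.
- socket_mouth (a point): Centre of the opening in the top of the battery socket, 64 mm high, at x = 105, y = 70 mm of the saw; axes parallel to the saw's. The socket is a black box 60 (x) by 66 mm (y) at the saw's back left, nothing else taller than it within 25 mm. The opening is 39 (x) by 43 mm (y); the pack's stem stands 34 mm deep in it with 1.5 mm play each side.
- battery: Black battery pack, 0.18 to 0.28 kg, at first upright in the socket, x and y as the saw's. Origin: centre of its stem's underside; z up. Stem 36 (x) by 40 mm (y), z = 0 to 34; ribbed grip body 44 (x) by 48 mm (y), z = 34 to 90, all above the socket. Two sprung catches hold it: a straight upward pull of 12 to 16 N in all frees it within 6 mm, then it slides out freely. It stands well on its stem.
- pack_centre (a point): Middle of the battery pack, 45 mm above its origin on its z axis. The bench is bare in a strip along its front edge left of the saw: 0.36 to 0.46 m ahead of the robot, 0.20 to 0.36 m to its left; hilly scenery rises beyond that.
- stop (a joint): Length stop on its 10 mm round steel bar behind the fence (bar at x = 34 mm, axis 48 mm high, y = -58 to +146 mm of the saw, end posts up to 59 mm high): travel in m, 0 at the bar's left end, growing towards the blade (the saw's -y) to 0.115. Needs about 3 N and stays where it is left. Starts at 0 to 0.03, 30 to 105 mm short of the line.
- stop_face (a point): Point over the fence in the flat blade-side face (looks to the saw's -y) of the stop's steel finger, which crosses the fence and hangs down in front of it; the whole face lies in one plane square to the saw's y. This plane is what is set to the line.
- stop_grip (a point): Point in the length stop's upright black ribbed grip, 90 mm high; 29 mm behind (x) and 12 mm left (+y) of stop_face. The grip is 24 (x) by 20 mm (y), from 73 to 105 mm high; the stop's slide and finger lie below it. The bar (top at 53 mm) runs past under it along y.
- pencil_line (a point): Centre of the pencil line on the wooden fence's top edge, 58 mm high; axes parallel to the saw's. The dark line, 2 mm wide, crosses the top edge and runs down the front face; its place along y differs each time.
- tape_measure: Orange tape measure, 66x78x38 mm, lying on the bench; origin: centre of its underside. Leave it alone.
- sanding_block: Brown sanding block, 56x101x26 mm, lying on the bench; origin: centre of its underside. Leave it alone.
- paint_pot: Small paint pot with a flip cap, 61x50x55 mm, standing on the bench; origin: centre of its underside. Leave it alone.

How it is judged:
By the outcome, as a careful person would: the job done as asked, in the order asked, and still so for the second after the job is handed in, with the robot touching nothing.
It also fails if it takes over 64 s, if anything falls off the work surface, if the arm or the gripper's body presses on something with over 40 N, if the wrist force passes 120 N, or if a joint passes its speed limit or range.

## Working session

There is one attempt and no reset: what is moved stays moved. The work goes in short steps, Python scripts to look and compute and a tool call to move; the robot and the scene stay as the last step left them, time stands still between calls to the robot, and variables do not carry over. Pictures are saved under pics/ and viewed, about 8 in all and at most 12, crops included, and the job is handed in when it is done.

Besides the shell and the picture viewer there is one more tool, called after ">>>" as name(argument=value, ...), one argument or row to a line, values as JSON. step_arm: Moves the arm, as the interface text tells. Its arguments: {"type":"object","properties":{"plan":{"type":"array"}},"required":["plan"]}

```bash
mkdir -p pics; cat > h.py <<'E'
import numpy as np, cv2
from bench import robot, cams
def snap(n,tag):
    s=cams.snapshot(n); cv2.imwrite(f'pics/{tag}.png',s['frame'][:,:,::-1])
    np.savez(f'pics/{tag}.npz',**{k:np.array(v) for k,v in s.items()}); return s
def crop(tag,x0,y0,x1,y1,f):
    im=cv2.imread(f'pics/{tag}.png')[y0:y1,x0:x1]; cv2.imwrite(f'pics/{tag}_c{x0}_{y0}.png',cv2.resize(im,None,fx=f,fy=f,interpolation=cv2.INTER_CUBIC))
E
python3 - <<'E'
from h import *
for n in('top','side'):
    s=snap(n,n+'0'); print(n,s['camera_matrix'],s['k1'],s['origin'],s['attitude'])
a=cv2.imread('pics/top0.png');b=cv2.imread('pics/side0.png')
cv2.imwrite('pics/top0b.png',cv2.resize(a,(800,600)));cv2.imwrite('pics/side0b.png',cv2.resize(b,(800,600)))
print(robot.get_obs())
E
```

```text
top [[424.10230271   0.         251.87051681]
 [  0.         424.10230271 192.68281725]
 [  0.           0.           1.        ]] -0.09785064180060134 [ 0.53254352 -0.03300898  0.94642464] [-2.97536208 -0.00436579 -1.55295555]
side [[385.71412765   0.         257.03992593]
 [  0.         385.71412765 196.59520133]
 [  0.           0.           1.        ]] -0.10728566752324296 [0.48092046 0.71487042 0.46005164] [-2.02845561 -0.00770568 -2.91215503]
{'time': 0.1, 'joint_positions': array([-1.33011515e+00,  8.78802677e-02,  1.37208302e+00, -2.24935320e-05,
        1.68360747e+00, -1.03099217e-01]), 'qvel': array([-0.00022721, -0.00122372, -0.00350212,  0.00027386,  0.00136213,
       -0.00152573]), 'joint_torque': array([ 2.50609672e-03, -3.41251481e+01, -3.03300941e+01,  7.20805954e-02,
        3.03587120e-02, -9.47814669e-05]), 'tool_pos': array([ 0.18524733, -0.51734089,  0.20443188]), 'ee_rot': array([-3.13962275e+00, -1.81342797e-04,  3.43777710e-01]), 'wrist_force': array([-0.02464585,  0.30973545,  0.43581002]), 'wrist_torque': array([-0.01154946,  0.03482821,  0.0252048 ]), 'width': 0.09375009577618049}
```

View pics/top0b.png

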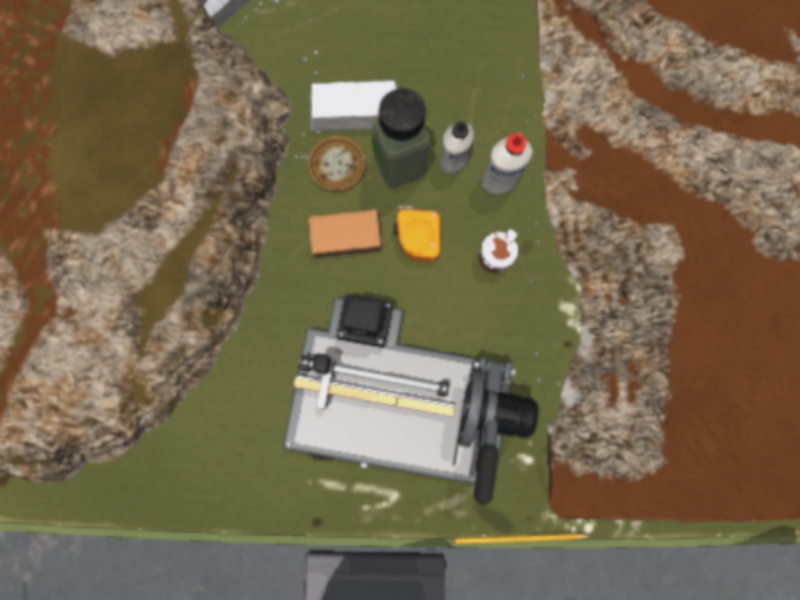

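View pics/side0b.png

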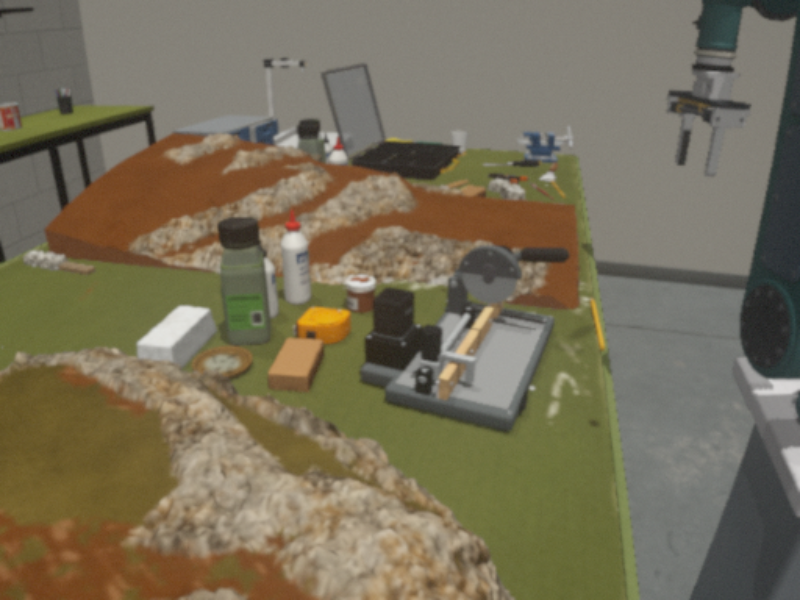

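Top view (800x600): the saw base spans about (287,445)–(515,360), the battery is at (365,315), the stop grip at (321,364), the finger at (323,390), and the pencil line near (397,401). I need an enlarged crop.

```bash
python3 - <<'E'
from h import *
crop('top0',180,185,340,305,5)
crop('side0',220,170,370,280,5)
E
```

```text
(no output)
```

View pics/top0_c180_185.png

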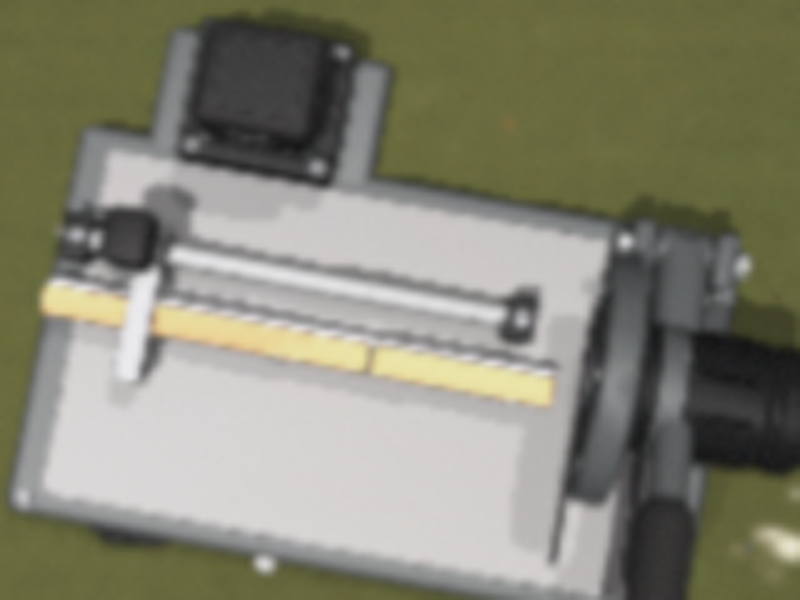

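View pics/side0_c220_170.png

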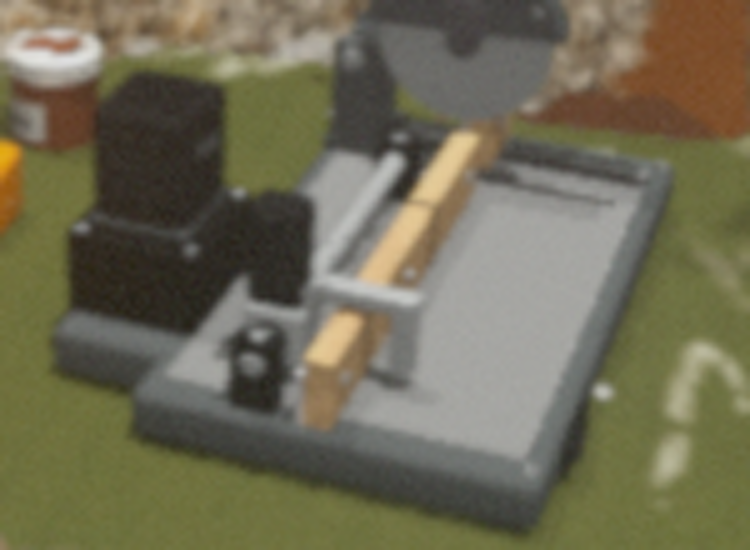

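```bash
cat >> h.py <<'E'
from scipy.spatial.transform import Rotation as R
from scipy.optimize import least_squares
def cam(tag):
    s=np.load(f'pics/{tag}.npz'); return s['camera_matrix'],float(s['k1']),s['origin'],R.from_euler('xyz',s['attitude']).as_matrix()
def proj(c,P):
    K,k,o,M=c; q=(np.atleast_2d(P)-o)@M; n=q[:,:2]/q[:,2:]; n=n*(1+k*(n**2).sum(1,keepdims=True))
    return n@K[:2,:2].T+K[:2,2]
def px(p,x0,y0,f): return (np.atleast_2d(p)+.5)/f-.5+[x0,y0]
def s2w(s,P):
    c,n=np.cos(s[2]),np.sin(s[2]); P=np.atleast_2d(P)
    return np.c_[s[0]+c*P[:,0]-n*P[:,1],s[1]+n*P[:,0]+c*P[:,1],P[:,2]]
def onplane(c,p,z):
    f=lambda v:(proj(c,[v[0],v[1],z])-p).ravel()
    return least_squares(f,[.45,0]).x
def w2s(s,P):
    c,n=np.cos(s[2]),np.sin(s[2]); d=np.asarray(P)[:2]-s[:2]; return np.array([c*d[0]+n*d[1],-n*d[0]+c*d[1]])
E
python3 - <<'E'
from h import *
T=[(-85,147.5,26,10,513),(85,147.5,26,88,126),(0,146,57.5,42,312),(12,146,57.5,48,283),(0,-70,57.5,552,404),(12,-70,57.5,556,372),(75,37,64,330,182),(75,103,64,182,158),
(127,94,120,200,25),(83,94,120,190,128),(83,46,120,315,145),(127,46,120,335,35)]
S=[(0,146,57.5,345,366),(12,146,57.5,308,352),(-85,147.5,26,545,485),(85,147.5,26,135,395)]
T=np.array(T,float);S=np.array(S,float)
ct,cs=cam('top0'),cam('side0')
tp,sp=px(T[:,3:],180,185,5),px(S[:,3:],220,170,5)
f=lambda s:np.r_[(proj(ct,s2w(s,T[:,:3]/1e3))-tp).ravel(),(proj(cs,s2w(s,S[:,:3]/1e3))-sp).ravel()]
r=least_squares(f,[.4,0,-.1],loss='soft_l1'); s=r.x; print(s,np.degrees(s[2])); print(f(s).reshape(-1,2).round(1))
np.save('saw.npy',s)
for n,c,p,z in[('line top',ct,px([370,358],180,185,5),.058),('line side',cs,px([416,203],220,170,5),.058),('grip',ct,px([131,237],180,185,5),.105),('face',ct,px([152,305],180,185,5),.066),
 ('battery top',ct,px([260,83],180,185,5),.12)]:
    w=onplane(c,p,z); print(n,w.round(4),(w2s(s,w)*1e3).round(1))
print('socket',s2w(s,[.105,.07,.064]))
for g in ([.4,.2],[.36,.28],[.46,.28],[.36,.36],[.46,.36]): print(g,proj(ct,[*g,0]),proj(cs,[*g,0]))
E
```

```text
[ 0.54030034 -0.04747509 -0.15521901] -8.893393987728874
[[ 0.3  0.2]
 [-0.2 -0.1]
 [ 0.1  0.7]
 [-0.   0.8]
 [ 0.3  0.4]
 [ 0.4  1.1]
 [ 0.1  0.2]
 [-1.3 -0.5]
 [ 2.1 -2. ]
 [-0.  -0.9]
 [-0.9 -0.1]
 [-1.   0.1]
 [-1.4 -0.5]
 [ 0.1  1. ]
 [ 0.7 -0.3]
 [-0.4 -1.6]]
line top [ 0.548  -0.0402] [6.5 8.4]
line side [ 0.55  -0.039] [8.3 9.8]
grip [0.593  0.0558] [ 36.1 110.2]
face [0.5679 0.0503] [ 12.1 100.9]
battery top [0.6535 0.0055] [103.7  69.8]
socket [[0.65485975 0.00545072 0.064     ]]
[0.4, 0.2] [[142.21082627 322.28998528]] [[371.09434417 315.57200033]]
[0.36, 0.28] [[105.4241855  339.51160949]] [[398.84665283 355.78933422]]
[0.46, 0.28] [[107.80346124 293.31718025]] [[332.47754977 345.55229663]]
[0.36, 0.36] [[ 70.0897763 337.8416052]] [[402.92454274 401.32422064]]
[0.46, 0.36] [[ 72.78944985 291.99990897]] [[328.49783958 389.14203228]]
```

>>> step_arm(
  plan=[
    [[205, 228, 60, -0.5, 100], [205, 228, 60, -0.5, 100], [205, 228, 60, -0.5, 100], [205, 228, 60, -0.5, 100], [205, 228, 60, -0.5, 100], [205, 228, 60, -0.5, 100], [205, 228, 60, -0.5, 100], [205, 228, 60, -0.5, 100]],
  ],
)

```text
time: 0.77
tool_pos: [0.3919, -0.2873, 0.266]
ee_rot: [-3.141, -0.001, -0.155]
wrist_force: [-0.1, -0.6, -0.4]
width: 0.0941
```

>>> step_arm(
  plan=[
    [[200, 230, -10, 0, 100], [200, 230, -10, 0, 100], [200, 230, -10, 0, 100], [200, 230, -10, 0, 100], [200, 230, -10, 0, 100], [200, 230, -10, 0, 100], [200, 230, -10, 0, 100], [200, 230, -10, 0, 100]],
  ],
)

```text
time: 1.43
tool_pos: [0.5924, -0.0551, 0.2535]
ee_rot: [-3.139, 0.002, -0.151]
wrist_force: [-1.0, -0.3, -0.1]
width: 0.0938
```

>>> step_arm(
  plan=[
    [[63, 64, -30, 0, 100], [63, 64, -30, 0, 100], [63, 64, -70, 0, 100], [63, 64, -100, 0, 100], [63, 64, -100, 0, 100], [63, 64, -100, 0, 100]],
  ],
)

```text
time: 1.93
tool_pos: [0.6514, 0.0039, 0.1522]
ee_rot: [3.141, 0.008, -0.156]
wrist_force: [0.9, -0.2, -0.3]
width: 0.094
```

```bash
python3 - <<'E'
from h import *
o=robot.get_obs();print(o['tool_pos'],o['ee_rot'],o['wrist_force'])
snap('top','top1');snap('side','side1')
crop('top1',180,150,340,270,4)
crop('side1',200,90,350,240,4)
a=cv2.imread('pics/top1_c180_150.png');b=cv2.imread('pics/side1_c200_90.png')
h=480;cv2.imwrite('pics/m1.png',cv2.resize(np.hstack([a,cv2.resize(b,(480,480))]),None,fx=.71,fy=.71))
E
```

```text
[0.65135651 0.00394341 0.15219079] [ 3.14054132  0.00755719 -0.15634557] [ 0.91311784 -0.2026968  -0.32563215]
```

View pics/m1.png

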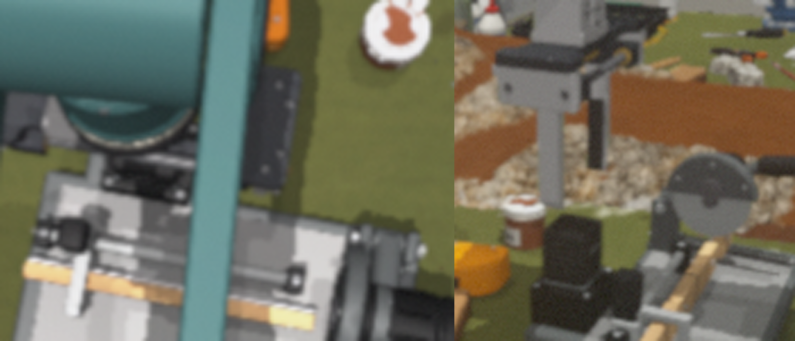

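The gripper stands over the pack, with its fingers at about (548,190) and (598,160) in the right half, on either side of the pack at x 545–602. I'll go down and close.

>>> step_arm(
  plan=[
    [[2, 0, -20, 0, 100], [2, 0, -40, 0, 100], [2, 0, -60, 0, 100], [2, 0, -75, 0, 100], [2, 0, -81, 0, 100], [2, 0, -81, 0, 100], [2, 0, -81, 0, 100], [2, 0, -81, 0, 100]],
  ],
)

```text
time: 2.7
tool_pos: [0.657, 0.0037, 0.0776]
ee_rot: [-3.141, -0.005, -0.157]
wrist_force: [-0.2, 0.1, -0.1]
width: 0.0942
```

>>> step_arm(
  plan=[
    [[0, 0, 0, 0, 40], [0, 0, 0, 0, 40], [0, 0, 0, 0, 40], [0, 0, 0, 0, 40], [0, 0, 0, 0, 40], [0, 0, 0, 0, 40], [0, 0, 0, 0, 40], [0, 0, 0, 0, 40]],
  ],
)

```text
time: 3.37
tool_pos: [0.6553, 0.0044, 0.0744]
ee_rot: [-3.141, 0.0, -0.156]
wrist_force: [0.4, 1.0, 0.2]
width: 0.0477
```

>>> step_arm(
  plan=[
    [[0, 0, 0, 0, 0], [0, 0, 0, 0, 0], [0, 0, 2, 0, 0], [0, 0, 4, 0, 0], [0, 0, 6, 0, 0], [0, 0, 8, 0, 0], [0, 0, 10, 0, 0], [0, 0, 12, 0, 0]],
  ],
)

```text
time: 4.03
tool_pos: [0.655, 0.0043, 0.0871]
ee_rot: [3.142, 0.001, -0.156]
wrist_force: [-0.5, 1.7, -5.0]
width: 0.0478
```

>>> step_arm(
  plan=[
    [[0, 0, 5, 0, 0], [0, 0, 10, 0, 0], [0, 0, 15, 0, 0], [0, 0, 20, 0, 0], [0, 0, 26, 0, 0], [0, 0, 32, 0, 0], [0, 0, 38, 0, 0], [0, 0, 44, 0, 0]],
  ],
)

```text
time: 4.7
tool_pos: [0.6554, 0.0041, 0.1313]
ee_rot: [3.141, -0.0, -0.156]
wrist_force: [-0.6, -0.2, -2.8]
width: 0.0477
```

>>> step_arm(
  plan=[
    [[0, 0, 10, 0, 0], [0, 0, 20, 0, 0], [0, 0, 30, 0, 0], [0, 0, 40, 0, 0], [0, 0, 50, 0, 0], [0, 0, 60, 0, 0], [0, 0, 60, 0, 0], [0, 0, 60, 0, 0]],
  ],
)

```text
time: 5.37
tool_pos: [0.6559, 0.0041, 0.1918]
ee_rot: [-3.142, -0.002, -0.156]
wrist_force: [0.1, 0.2, -2.2]
width: 0.0479
```

```bash
python3 - <<'E'
from h import *
o=robot.get_obs();print(o['tool_pos'],o['ee_rot'],o['wrist_force'],o['width'])
s=snap('side','side2')
cv2.imwrite('pics/side2b.png',cv2.resize(cv2.imread('pics/side2.png')[60:360,180:480],(600,600)))
E
```

```text
[0.65588718 0.00411093 0.19175524] [-3.1415476e+00 -2.1122179e-03 -1.5620227e-01] [ 0.12360191  0.18090463 -2.20606539] 0.0479346782664142
```

View pics/side2b.png

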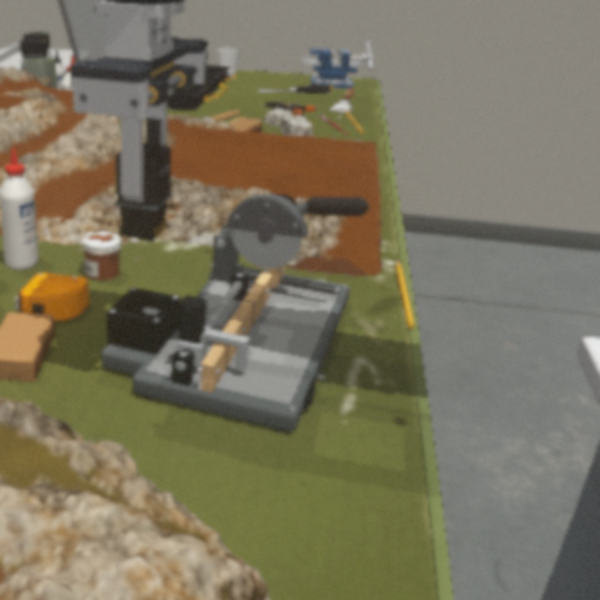

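The pack is out, hanging at (145,200) in the gripper, and the socket mouth is empty. I'll carry it to the front-left strip.

>>> step_arm(
  plan=[
    [[-20, 4, 0, 0, 0], [-50, 10, 0, 0, 0], [-85, 18, 0, 0, 0], [-120, 26, 0, 0, 0], [-155, 34, 0, 0, 0], [-190, 42, 0, 0, 0], [-220, 50, 0, 0, 0], [-235, 60, 0, 0, 0]],
  ],
)

```text
time: 6.08
tool_pos: [0.4167, 0.0643, 0.1896]
ee_rot: [3.141, 0.003, -0.157]
wrist_force: [0.4, 0.2, -2.2]
width: 0.048
```

>>> step_arm(
  plan=[
    [[-10, 20, 0, 0, 0], [-15, 50, 0, 0, 0], [-20, 80, 0, 0, 0], [-20, 110, 0, 0, 0], [-20, 140, 0, 0, 0], [-20, 165, 0, 0, 0], [-20, 182, 0, 0, 0], [-20, 182, 0, 0, 0]],
  ],
)

```text
time: 6.75
tool_pos: [0.3994, 0.2487, 0.1893]
ee_rot: [-3.141, 0.002, -0.152]
wrist_force: [0.5, -0.5, -2.3]
width: 0.0479
```

>>> step_arm(
  plan=[
    [[0, 0, -20, 0, 0], [0, 0, -45, 0, 0], [0, 0, -70, 0, 0], [0, 0, -95, 0, 0], [0, 0, -115, 0, 0], [0, 0, -130, 0, 0], [0, 0, -137, 0, 0], [0, 0, -137, 0, 0]],
  ],
)

```text
time: 7.42
tool_pos: [0.3987, 0.2446, 0.0511]
ee_rot: [3.138, 0.004, -0.157]
wrist_force: [-0.2, -0.2, -3.5]
width: 0.0477
```

```bash
python3 - <<'E'
from h import *
o=robot.get_obs();print(o['tool_pos'],o['ee_rot'],o['wrist_force'],o['width'],o['joint_positions'])
s=snap('side','side3')
cv2.imwrite('pics/side3b.png',cv2.resize(s['frame'][84:,200:500,::-1],(600,600)))
E
```

```text
[0.39868306 0.24461035 0.05114972] [ 3.13824541  0.00421649 -0.15694224] [-0.21207803 -0.15982449 -3.49570157] 0.04773015355050379 [ 4.29359856e-01 -6.35546829e-03  1.78103651e+00 -4.64447173e-04
  1.37227591e+00  2.15718418e+00]
```

View pics/side3b.png

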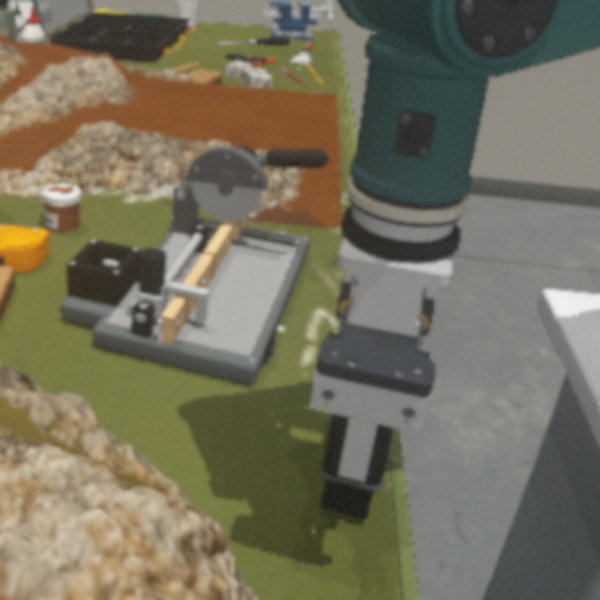

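The pack hangs upright at (350,500), a few mm above the bench and inside the front edge at about x 405. I'll lower it gently.

>>> step_arm(
  plan=[
    [[0, 0, -1, 0, 0], [0, 0, -2, 0, 0], [0, 0, -3, 0, 0], [0, 0, -4, 0, 0], [0, 0, -5, 0, 0], [0, 0, -6, 0, 0], [0, 0, -6, 0, 0], [0, 0, -6, 0, 0]],
  ],
)

```text
time: 8.13
tool_pos: [0.4003, 0.2462, 0.0474]
ee_rot: [3.141, 0.0, -0.156]
wrist_force: [-0.6, 0.0, -2.4]
width: 0.0484
```

>>> step_arm(
  plan=[
    [[0, 0, -1, 0, 0], [0, 0, -1, 0, 0], [0, 0, -2, 0, 0], [0, 0, -2, 0, 0], [0, 0, -3, 0, 0], [0, 0, -3, 0, 0]],
  ],
)

```text
time: 8.63
tool_pos: [0.4004, 0.2462, 0.0444]
ee_rot: [3.141, 0.0, -0.156]
wrist_force: [-0.7, 0.9, -1.9]
width: 0.048
```

>>> step_arm(
  plan=[
    [[0, 0, -1, 0, 0], [0, 0, -1, 0, 0], [0, 0, -1, 0, 0]],
  ],
)

```text
time: 8.88
tool_pos: [0.4005, 0.2462, 0.0443]
ee_rot: [-3.142, -0.0, -0.156]
wrist_force: [-1.6, -0.9, 4.0]
width: 0.0478
```

It is standing on the bench. I'll release it and rise.

>>> step_arm(
  plan=[
    [[0, 0, 0, 0, 60], [0, 0, 0, 0, 70], [0, 0, 0, 0, 80], [0, 0, 0, 0, 90], [0, 0, 0, 0, 100], [0, 0, 0, 0, 100], [0, 0, 0, 0, 100]],
  ],
)

```text
time: 9.47
tool_pos: [0.4004, 0.2462, 0.0434]
ee_rot: [3.141, 0.0, -0.156]
wrist_force: [0.3, -1.4, -0.3]
width: 0.0915
```

>>> step_arm(
  plan=[
    [[0, 0, 15, 0, 100], [0, 0, 40, 0, 100], [0, 0, 70, 0, 100], [0, 0, 100, 0, 100], [0, 0, 130, 0, 100], [0, 0, 160, 0, 100], [0, 0, 180, 0, 100], [0, 0, 180, 0, 100]],
  ],
)

```text
time: 10.13
tool_pos: [0.4027, 0.2472, 0.2292]
ee_rot: [-3.136, -0.009, -0.156]
wrist_force: [0.1, -0.2, 0.8]
width: 0.0942
```

```bash
python3 - <<'E'
from h import *
o=robot.get_obs();print(o['tool_pos'],o['ee_rot'],o['wrist_force'],o['width'])
snap('side','side4');snap('top','top4')
a=cv2.resize(cv2.imread('pics/side4.png')[84:,230:480],(400,480))
b=cv2.resize(cv2.imread('pics/top4.png')[180:360,60:240],(400,480))
cv2.imwrite('pics/m4.png',np.hstack([a,b]))
s=np.load('saw.npy');w=s2w(s,[.035,.110,.1]);print('grip target',w)
E
```

```text
[0.4026951  0.24724334 0.22921243] [-3.13585287 -0.00880648 -0.15616877] [ 0.10388484 -0.19609259  0.80937018] 0.09420410846366052
grip target [[0.59188517 0.05579158 0.1       ]]
```

View pics/m4.png

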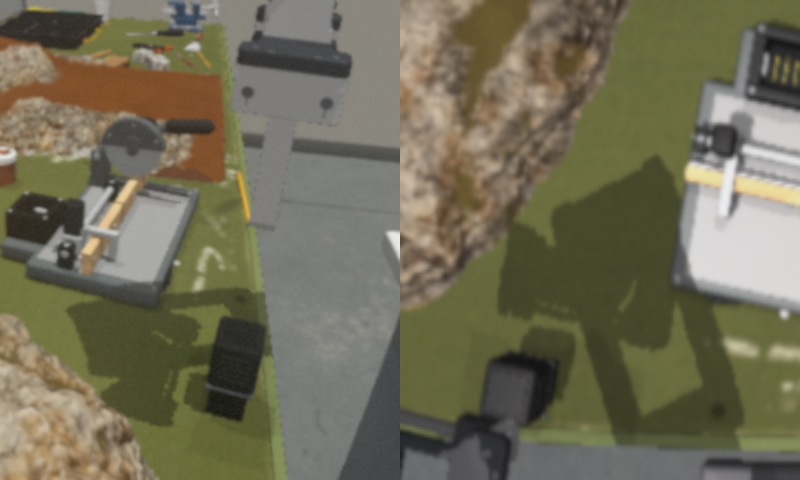

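The pack stands upright at (235,370) left and (515,385) right, well clear of the saw. Next is the stop grip.

>>> step_arm(
  plan=[
    [[25, -25, 0, 0, 100], [50, -50, 0, 0, 100], [78, -78, 0, 0, 100], [106, -106, 0, 0, 100], [134, -134, 0, 0, 100], [160, -160, -10, 0, 100], [182, -182, -35, 0, 100], [192, -192, -65, 0, 100]],
  ],
)

```text
time: 10.9
tool_pos: [0.5947, 0.0508, 0.1567]
ee_rot: [3.14, -0.002, -0.16]
wrist_force: [-0.5, -0.3, -0.6]
width: 0.0939
```

>>> step_arm(
  plan=[
    [[0, 0, -10, 0, 100], [0, 0, -30, 0, 100], [0, 0, -50, 0, 100], [0, 0, -70, 0, 100], [0, 0, -80, 0, 100], [0, 0, -81, 0, 100], [0, 0, -81, 0, 100], [0, 0, -81, 0, 100]],
  ],
)

```text
time: 11.57
tool_pos: [0.5928, 0.0546, 0.0787]
ee_rot: [-3.141, -0.002, -0.156]
wrist_force: [0.7, 0.4, 0.2]
width: 0.0942
```

>>> step_arm(
  plan=[
    [[0, 0, 0, 0, 60], [0, 0, 0, 0, 50], [0, 0, 0, 0, 40], [0, 0, 0, 0, 30], [0, 0, 0, 0, 25], [0, 0, 0, 0, 15], [0, 0, 0, 0, 10], [0, 0, 0, 0, 10]],
  ],
)

```text
time: 12.23
tool_pos: [0.5924, 0.0541, 0.0775]
ee_rot: [3.141, 0.0, -0.156]
wrist_force: [-0.5, 0.1, 0.1]
width: 0.0441
```

>>> step_arm(
  plan=[
    [[0, 0, 0, 0, 10], [0, 0, 0, 0, 10], [0, 0, 0, 0, 10], [0, 0, 0, 0, 10], [0, 0, 0, 0, 10], [0, 0, 0, 0, 10]],
  ],
)

```text
time: 12.73
tool_pos: [0.5924, 0.0548, 0.0775]
ee_rot: [-3.141, 0.0, -0.156]
wrist_force: [0.6, 2.8, -0.6]
width: 0.02
```

```bash
python3 - <<'E'
from h import *
o=robot.get_obs();s=np.load('saw.npy');print(o['tool_pos'],o['wrist_force'],o['width'],w2s(s,o['tool_pos']))
snap('side','side5');snap('top','top5')
crop('side5',220,170,350,280,6)
E
```

```text
[0.59243992 0.05484449 0.07746221] [ 0.5956598   2.80216599 -0.60956196] 0.020037119100143223 [0.0356945  0.10915005]
```

View pics/side5_c220_170.png

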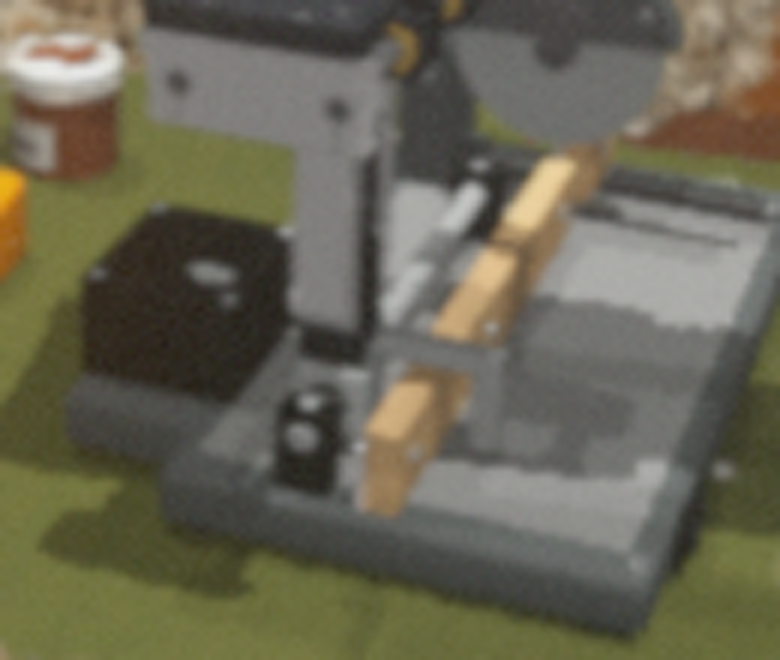

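The grip is held (width 20 mm) at about saw y = 109 mm, and the pencil line is at about (505,243). I'll slide 80 mm first, then look.

>>> step_arm(
  plan=[
    [[-1.5, -10, 0, 0, 10], [-3.1, -20, 0, 0, 10], [-4.6, -30, 0, 0, 10], [-6.2, -40, 0, 0, 10], [-7.8, -50, 0, 0, 10], [-9.4, -60, 0, 0, 10], [-10.9, -70, 0, 0, 10], [-12.4, -79, 0, 0, 10]],
  ],
)

```text
time: 13.5
tool_pos: [0.5791, -0.026, 0.0774]
ee_rot: [3.142, 0.002, -0.157]
wrist_force: [-2.5, 4.0, 1.8]
width: 0.0202
```

>>> step_arm(
  plan=[
    [[0, 0, 0, 0, 10], [0, 0, 0, 0, 10], [0, 0, 0, 0, 10], [0, 0, 0, 0, 10]],
  ],
)

```text
time: 13.83
tool_pos: [0.579, -0.0266, 0.0774]
ee_rot: [3.138, 0.002, -0.157]
wrist_force: [-4.9, -3.3, 2.4]
width: 0.0201
```

```bash
python3 - <<'E'
from h import *
o=robot.get_obs();s=np.load('saw.npy');print(o['tool_pos'],o['wrist_force'],o['width'],w2s(s,o['tool_pos']))
snap('side','side6');snap('top','top6')
crop('side6',280,180,340,240,8); crop('top6',220,230,270,290,8)
cv2.imwrite('pics/m6.png',np.hstack([cv2.imread('pics/side6_c280_180.png'),cv2.resize(cv2.imread('pics/top6.png')[225:285,225:265],(320,480),interpolation=cv2.INTER_CUBIC)]))
E
```

```text
[ 0.57901813 -0.02659942  0.07743678] [-4.88304839 -3.28948176  2.38314275] 0.020076867466208324 [0.03502501 0.02661033]
```

View pics/m6.png

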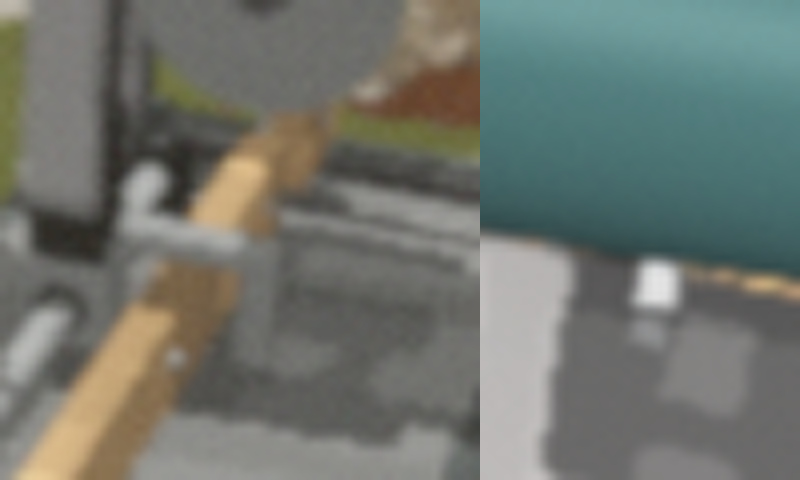

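The finger at (240,250) now hides the line from the side camera. The arm reading puts the face about 5 mm short. I'll move another 5 mm, let go, back off and check from the top.

>>> step_arm(
  plan=[
    [[-0.2, -1, 0, 0, 10], [-0.3, -2, 0, 0, 10], [-0.5, -3, 0, 0, 10], [-0.6, -4, 0, 0, 10], [-0.8, -5, 0, 0, 10], [-0.8, -5, 0, 0, 10], [-0.8, -5, 0, 0, 10], [-0.8, -5, 0, 0, 10]],
  ],
)

```text
time: 14.6
tool_pos: [0.5786, -0.029, 0.0774]
ee_rot: [-3.141, 0.002, -0.156]
wrist_force: [-4.7, 3.0, 1.4]
width: 0.0197
```

>>> step_arm(
  plan=[
    [[0, 0, 0, 0, 60], [0, 0, 0, 0, 60], [0, 0, 0, 0, 60], [0, 0, 0, 0, 60], [0, 0, 0, 0, 60], [0, 0, 0, 0, 60]],
  ],
)

```text
time: 15.1
tool_pos: [0.5795, -0.03, 0.0776]
ee_rot: [3.141, -0.001, -0.156]
wrist_force: [-0.1, 0.3, -0.2]
width: 0.0553
```

>>> step_arm(
  plan=[
    [[0, 0, 20, 0, 60], [0, 0, 45, 0, 60], [0, 0, 75, 0, 60], [0, 0, 105, 0, 60], [-20, 25, 125, 0, 60], [-40, 55, 125, 0, 60], [-60, 85, 125, 0, 60], [-80, 115, 125, 0, 60]],
  ],
)

```text
time: 15.77
tool_pos: [0.4987, 0.0859, 0.2033]
ee_rot: [-3.141, -0.002, -0.157]
wrist_force: [0.8, 1.5, 0.0]
width: 0.0563
```

>>> step_arm(
  plan=[
    [[-20, 30, 0, 0, 60], [-40, 60, 0, 0, 60], [-60, 90, 0, 0, 60], [-80, 120, 0, 0, 60], [-80, 120, 0, 0, 60], [-80, 120, 0, 0, 60]],
  ],
)

```text
time: 16.27
tool_pos: [0.4185, 0.2063, 0.2029]
ee_rot: [-3.142, -0.001, -0.152]
wrist_force: [0.9, -0.5, -0.3]
width: 0.0563
```

```bash
python3 - <<'E'
from h import *
snap('side','side7');snap('top','top7')
crop('top7',225,225,285,285,8);a=cv2.imread('pics/top7_c225_225.png')
b=cv2.resize(cv2.imread('pics/side7.png')[185:245,290:330],(320,480),interpolation=cv2.INTER_CUBIC)
cv2.imwrite('pics/m7.png',np.hstack([a,b]))
# profile along fence top, predicted pixel by saw y
s=np.load('saw.npy');c=cam('top7');im=cv2.imread('pics/top7.png')
for x in(.003,.006,.009):
  ys=np.arange(-.01,.035,.0015);p=proj(c,s2w(s,np.c_[np.full_like(ys,x),ys,np.full_like(ys,.058)])).astype(np.float32)
  v=cv2.remap(im,p[:,:1],p[:,1:],cv2.INTER_LINEAR)[:,0]
  print(x,[(round(y*1e3,1),*map(int,q[[0,2]])) for y,q in zip(ys,v)])
E
```

```text
0.003 [(np.float64(-10.0), 166, 234), (np.float64(-8.5), 167, 234), (np.float64(-7.0), 166, 235), (np.float64(-5.5), 166, 236), (np.float64(-4.0), 166, 235), (np.float64(-2.5), 165, 234), (np.float64(-1.0), 164, 233), (np.float64(0.5), 166, 233), (np.float64(2.0), 168, 234), (np.float64(3.5), 167, 233), (np.float64(5.0), 162, 228), (np.float64(6.5), 149, 215), (np.float64(8.0), 137, 197), (np.float64(9.5), 136, 191), (np.float64(11.0), 154, 211), (np.float64(12.5), 184, 221), (np.float64(14.0), 211, 228), (np.float64(15.5), 232, 233), (np.float64(17.0), 237, 236), (np.float64(18.5), 238, 236), (np.float64(20.0), 234, 233), (np.float64(21.5), 225, 227), (np.float64(23.0), 200, 223), (np.float64(24.5), 178, 224), (np.float64(26.0), 166, 230), (np.float64(27.5), 164, 232), (np.float64(29.0), 162, 233), (np.float64(30.5), 162, 234), (np.float64(32.0), 161, 233), (np.float64(33.5), 162, 232), (np.float64(35.0), 163, 232)]
0.006 [(np.float64(-10.0), 172, 237), (np.float64(-8.5), 171, 237), (np.float64(-7.0), 171, 237), (np.float64(-5.5), 171, 237), (np.float64(-4.0), 171, 237), (np.float64
[... 992 characters left out ...]
0.5), 171, 234), (np.float64(2.0), 169, 233), (np.float64(3.5), 166, 232), (np.float64(5.0), 158, 223), (np.float64(6.5), 148, 208), (np.float64(8.0), 136, 187), (np.float64(9.5), 142, 195), (np.float64(11.0), 156, 207), (np.float64(12.5), 176, 217), (np.float64(14.0), 206, 221), (np.float64(15.5), 225, 228), (np.float64(17.0), 236, 235), (np.float64(18.5), 239, 237), (np.float64(20.0), 237, 236), (np.float64(21.5), 229, 233), (np.float64(23.0), 212, 230), (np.float64(24.5), 180, 229), (np.float64(26.0), 168, 232), (np.float64(27.5), 166, 234), (np.float64(29.0), 170, 236), (np.float64(30.5), 168, 236), (np.float64(32.0), 165, 236), (np.float64(33.5), 161, 235), (np.float64(35.0), 157, 234)]
```

View pics/m7.png

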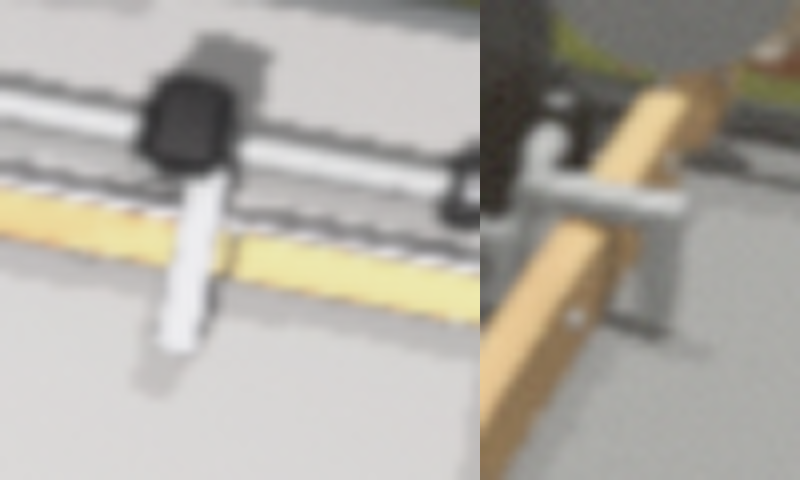

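```bash
cat > prof.py <<'E'
from h import *
import sys
s=np.load('saw.npy')
def prof(tag,ys):
    c=cam(tag);im=cv2.GaussianBlur(cv2.imread(f'pics/{tag}.png'),(1,1),0);a=0
    for x in(.003,.0045,.006,.0075,.009):
        p=proj(c,s2w(s,np.c_[np.full_like(ys,x),ys,np.full_like(ys,.058)])).astype(np.float32)
        a=a+cv2.remap(im,p[:,:1],p[:,1:],cv2.INTER_LINEAR)[:,0].astype(float)/5
    return a
E
python3 - <<'E'
from prof import *
ys=np.arange(-.005,.03,.0005)
v=prof('top0',ys).sum(1);d=np.median(v)-v;d[d<.25*d.max()]=0;print('line',(ys*d).sum()/d.sum()*1e3,d.max())
a=prof('top7',ys)
# blue/red ratio separates steel from wood irrespective of shade
r=a[:,0]/a[:,2]; m=(r.max()+np.median(r[ys<.004]))/2
i=np.where(r>m)[0];print('steel by ratio',ys[i[0]]*1e3,ys[i[-1]]*1e3,r.max(),r.min())
a0=prof('top0',np.arange(.08,.125,.0005));r=a0[:,0]/a0[:,2];i=np.where(r>m)[0];y0=np.arange(.08,.125,.0005);print('orig',y0[i[0]]*1e3,y0[i[-1]]*1e3)
o=np.array;print(w2s(s,o([.5795,-.030])),w2s(s,o([.5786,-.029])))
E
```

```text
line 8.447827718870213 116.29999999999995
steel by ratio 13.499999999999984 22.999999999999975 1.0084602368866329 0.6958211856171039
orig 101.50000000000001 111.50000000000003
[0.03602681 0.02332513] [0.03498303 0.02417397]
```

The line is at saw y = 8.45 mm and the face at about 12.9 mm, both from the same camera and with next to no parallax. About 4.4 mm remain, so I'll regrip and push that far.

>>> step_arm(
  plan=[
    [[20, -30, 0, 0, 60], [40, -60, 0, 0, 60], [60, -90, 0, 0, 60], [80, -120, 0, 0, 60], [100, -150, 0, 0, 60], [120, -180, 0, 0, 60], [140, -210, 0, 0, 60], [160, -235, 0, 0, 60]],
  ],
)

```text
time: 17.03
tool_pos: [0.5801, -0.0345, 0.2021]
ee_rot: [3.141, 0.0, -0.161]
wrist_force: [-0.1, 0.3, 0.0]
width: 0.0567
```

>>> step_arm(
  plan=[
    [[0, 0, 0, 0, 60], [0, 0, -30, 0, 60], [0, 0, -60, 0, 60], [0, 0, -90, 0, 60], [0, 0, -115, 0, 60], [0, 0, -125, 0, 60], [0, 0, -125, 0, 60], [0, 0, -125, 0, 60]],
  ],
)

```text
time: 17.7
tool_pos: [0.5793, -0.0304, 0.0779]
ee_rot: [3.141, 0.0, -0.157]
wrist_force: [0.6, 0.9, -0.0]
width: 0.0565
```

>>> step_arm(
  plan=[
    [[0, 0, 0, 0, 40], [0, 0, 0, 0, 30], [0, 0, 0, 0, 20], [0, 0, 0, 0, 10], [0, 0, 0, 0, 10], [0, 0, 0, 0, 10], [0, 0, 0, 0, 10], [0, 0, 0, 0, 10]],
  ],
)

```text
time: 18.37
tool_pos: [0.5795, -0.0296, 0.0781]
ee_rot: [-3.141, -0.001, -0.157]
wrist_force: [-0.4, 1.2, 2.1]
width: 0.02
```

>>> step_arm(
  plan=[
    [[-0.2, -1, 0, 0, 10], [-0.3, -2, 0, 0, 10], [-0.5, -3, 0, 0, 10], [-0.7, -4.4, 0, 0, 10], [-0.7, -4.4, 0, 0, 10], [-0.7, -4.4, 0, 0, 10], [-0.7, -4.4, 0, 0, 10], [-0.7, -4.4, 0, 0, 10]],
  ],
)

```text
time: 19.03
tool_pos: [0.5787, -0.0342, 0.078]
ee_rot: [-3.142, -0.001, -0.156]
wrist_force: [0.0, 3.4, 4.8]
width: 0.02
```

>>> step_arm(
  plan=[
    [[0, 0, 0, 0, 60], [0, 0, 0, 0, 60], [0, 0, 0, 0, 60], [0, 0, 0, 0, 60], [0, 0, 0, 0, 60], [0, 0, 0, 0, 60]],
  ],
)

```text
time: 19.53
tool_pos: [0.5783, -0.0345, 0.0771]
ee_rot: [3.141, 0.001, -0.156]
wrist_force: [1.0, -0.5, -0.3]
width: 0.055
```

>>> step_arm(
  plan=[
    [[0, 0, 20, 0, 60], [0, 0, 45, 0, 60], [0, 0, 75, 0, 60], [0, 0, 105, 0, 60], [-20, 25, 125, 0, 60], [-40, 55, 125, 0, 60], [-60, 85, 125, 0, 60], [-80, 115, 125, 0, 60]],
  ],
)

```text
time: 20.2
tool_pos: [0.4979, 0.0815, 0.2032]
ee_rot: [-3.141, -0.002, -0.157]
wrist_force: [0.4, 0.6, -0.4]
width: 0.0566
```

>>> step_arm(
  plan=[
    [[-20, 30, 0, 0, 60], [-40, 60, 0, 0, 60], [-60, 90, 0, 0, 60], [-80, 120, 0, 0, 60], [-80, 120, 0, 0, 60], [-80, 120, 0, 0, 60]],
  ],
)

```text
time: 20.7
tool_pos: [0.4177, 0.2019, 0.2028]
ee_rot: [3.141, -0.001, -0.152]
wrist_force: [-0.7, -0.5, 0.6]
width: 0.0561
```

```bash
python3 - <<'E'
from prof import *
snap('top','top8');snap('side','side8')
ys=np.arange(-.002,.026,.001)
a=prof('top8',ys);b=prof('top7',ys)
for y,p,q in zip(ys,a,b): print(round(y*1e3,1),p.round(),round(p[0]/p[2],2),'|',q.round(),round(q[0]/q[2],2))
E
```

```text
-2.0 [170. 229. 236.] 0.72 | [170. 229. 236.] 0.72
-1.0 [170. 229. 236.] 0.72 | [170. 229. 236.] 0.72
0.0 [170. 228. 235.] 0.72 | [170. 228. 235.] 0.72
1.0 [169. 228. 235.] 0.72 | [170. 228. 235.] 0.72
2.0 [169. 228. 235.] 0.72 | [169. 228. 235.] 0.72
3.0 [168. 227. 234.] 0.72 | [169. 227. 235.] 0.72
4.0 [166. 224. 232.] 0.72 | [165. 223. 232.] 0.71
5.0 [165. 220. 229.] 0.72 | [160. 218. 227.] 0.7
6.0 [167. 214. 223.] 0.75 | [152. 207. 218.] 0.7
7.0 [176. 210. 219.] 0.8 | [143. 191. 206.] 0.7
8.0 [192. 211. 217.] 0.88 | [137. 181. 196.] 0.7
9.0 [211. 217. 220.] 0.96 | [137. 180. 194.] 0.71
10.0 [225. 225. 227.] 0.99 | [143. 188. 201.] 0.71
11.0 [233. 231. 232.] 1.01 | [156. 200. 211.] 0.74
12.0 [237. 235. 235.] 1.01 | [171. 209. 219.] 0.78
13.0 [238. 236. 236.] 1.01 | [190. 215. 223.] 0.85
14.0 [238. 235. 236.] 1.01 | [209. 220. 226.] 0.93
15.0 [235. 233. 235.] 1.0 | [223. 227. 230.] 0.97
16.0 [229. 229. 232.] 0.99 | [233. 232. 233.] 1.0
17.0 [218. 224. 230.] 0.95 | [237. 235. 235.] 1.01
18.0 [202. 219. 229.] 0.88 | [238. 236. 237.] 1.01
19.0 [184. 217. 229.] 0.8 | [238. 236. 236.] 1.01
20.0 [169. 217. 232.] 0.73 | [236. 234. 234.] 1.01
21.0 [166. 220. 233.] 0.71 | [230. 231. 232.] 0.99
22.0 [165. 223. 235.] 0.7 | [221. 226. 229.] 0.97
23.0 [166. 225. 235.] 0.7 | [205. 222. 227.] 0.9
24.0 [166. 225. 235.] 0.71 | [186. 218. 226.] 0.82
25.0 [167. 225. 235.] 0.71 | [174. 219. 229.] 0.76
```

The numbers put the face at saw y ≈ 8.0 mm and the line centre at 8.45 mm, about 0.5 mm apart and at the limit of resolution. I'll take one last picture of both areas.

```bash
python3 - <<'E'
from h import *
a=cv2.resize(cv2.imread('pics/top8.png')[225:285,235:285],(400,480),interpolation=cv2.INTER_CUBIC)
b=cv2.resize(cv2.imread('pics/side8.png')[84:,130:430],(400,400))
cv2.imwrite('pics/m8.png',np.hstack([a,cv2.copyMakeBorder(b,0,80,0,0,cv2.BORDER_CONSTANT)]))
o=robot.get_obs();print(o['time'],o['tool_pos'],o['wrist_force'])
t0,t8=cv2.imread('pics/top0.png').astype(int),cv2.imread('pics/top8.png').astype(int)
print('pot/tape/block region diff',abs(t0-t8)[130:180,190:340].max())
E
```

```text
20.8 [0.41884741 0.20027837 0.20251609] [ 0.29366664 -0.24849701 -0.24977711]
pot/tape/block region diff 8
```

View pics/m8.png

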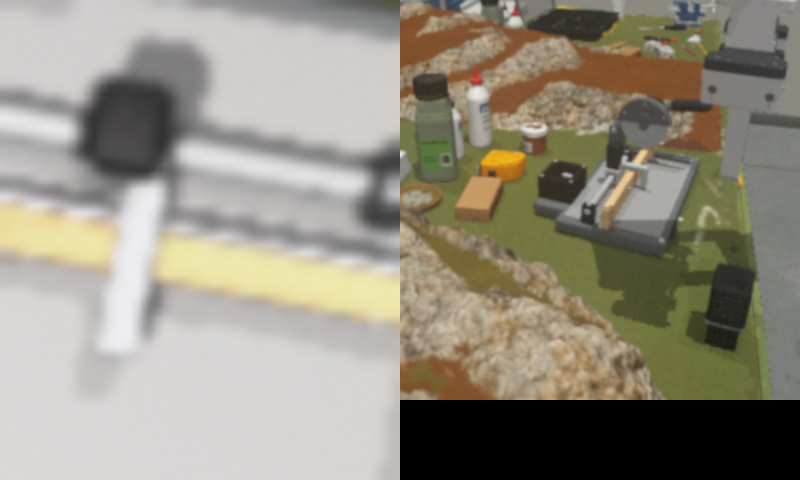

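The finger's blade-side edge at (160,250) lies on the line, which is now only a faint dark trace beside it. The pack stands upright at (730,305) and the gripper is clear of everything. I'll hand it in.

```bash
python3 -c "
from bench import robot
print(robot.close_job())"
```

```text
the job is handed in; nothing more can be done
None
```

I took the battery pack out first, then set the length stop to the pencil line, and handed the job in at about 21 s of the 64 s allowed.

- **Battery pack:** I pulled it straight up out of the socket and lowered it until I felt it touch the bench. It stands upright in the bare strip at about x = 0.40 m, y = 0.25 m, clear of the saw.
- **Length stop:** I slid it about 93 mm towards the blade in two grips, let go and backed the gripper off.
- **Last check of the stop:** The top camera puts the finger's face at saw y ≈ 8.0 mm and the line centre at 8.45 mm. That is about 0.5 mm past centre, within the 2 mm line and near the limit of what the picture can show. I did not correct it further.
- **Disagreement in the measurements:** The last push moved the stop about 5.1 mm, against the 4.4 mm I commanded. The side camera first put the line at 9.8 mm. I went by the top camera, because it sees the line and the face together with almost no parallax.
- **Other items:** The tape measure, sanding block and paint pot show no change from the first picture.

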